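Shut the dish carrier and hold it up

TASK

The two-well carrier is about to be taken from its dock to the microscope. With the carrier still sitting in its dock, press both of its hinged covers down until each one snaps under its catch and stays shut by itself; then take the carrier by its green handle, lift it at least 12 cm clear of the dock and keep it steady and level in the air for some three seconds. Finish while still holding it up: do not put it down or let go, keep both dishes inside, and leave the other things on the bench where they are.

Things in the scene. Friction and masses are not known exactly. Their poses are not given: they have to be found in the camera images.
- dock: Black fixed plate, 130 (its x) x 240 (its y) x 14 mm thick, in which the carrier sits; its position and yaw vary. Origin at the centre of its underside, on the bench, z up. Four L-shaped corner guides rise 8 mm above the plate's top and surround the carrier's corners with about 2.5 mm of play.
- carrier: White loose carrier, 88 (its x) x 190 (y) x 34 mm high, 0.5 to 0.7 kg in all. Origin at the centre of its underside, on the dock's plate; axes along the dock's, z up. A spine 30 mm wide at y = 0 bears the handle; on its +y and -y sides are wells, 66 x 66 mm, floor 5 mm up, with a dish in each, and hinged covers. Orange catches at both ends reach y = 105 mm, z = 48 mm.
- carrier_grip (a point): Middle of the green handle bar, 71 mm above the carrier's underside, x = y = 0. The bar is 76 mm long along the carrier's x, 14 mm wide (y), 18 mm high (z 62 to 80 mm), on two aluminium posts 8 mm thick at x = -34 and +34 mm, leaving 60 mm of free bar between. Fingers close along the carrier's y. Below the bar, 28 mm of free height to the spine.
- cover_left (a joint): Angle of the clear, blue-edged cover over the +y well, rad: 0 shut, grows as it opens up. 84 (x) x 76 (y) x 4 mm, hinge along the carrier's x at y = +15, z = 37 mm in its frame, free edge outward (+y). Starts half open (0.45 to 0.8); unless latched, a weak spring lifts it back to about 0.4. At about 0.1 its edge meets the sprung catch, snaps under it, then reads under 0.02 and stays shut.
- cover_right (a joint): The same for the mirrored cover over the -y well, hinged at y = -15 mm, z = 37 mm in the carrier frame, free edge outward (-y); rad, 0 shut.
- cover_left_pad (a point): Top middle of the blue pad, 36 (x) x 26 (y) mm, where the left cover is pressed: 60 mm out from the hinge, 4 mm above the panel's mid-plane. Moves with the cover; shut, it lies at y = +75 mm, z = 41 mm in the carrier frame, where the cover meets a firm stop. Snapping it past the catch takes about 6 N here.
- cover_right_pad (a point): The same blue pad on the right cover; with the cover shut at y = -75 mm, z = 41 mm in the carrier frame.
- dish_pink: Closed round dish with pink filling, 61 mm diameter, 15 mm high, loose in the left (+y) well. Origin at the centre of its underside.
- dish_amber: Closed round dish with amber filling, 61 mm diameter, 15 mm high, loose in the right (-y) well. Origin at the centre of its underside.
- flask: Bystander: clear flat culture flask lying on the bench, 85 x 110 x 30 mm, with a neck and green cap that reach 88 mm from the centre along its +y. Origin at the centre of the flat part's underside.
- timer: Bystander: grey bench timer, 75 x 60 x 20 mm. Origin at the centre of its underside.
- medium_bottle: Bystander: pink bottle, 64 mm diameter, 135 mm high, orange cap. Origin at the centre of its underside.
- reagent_jar: Bystander: amber jar, 64 mm diameter, 85 mm high. Origin at the centre of its underside.
- beaker: Bystander: glass beaker, 68 mm diameter, 90 mm high. Origin at the centre of its underside.
There are look-alikes about, which are no part of the job. What is shaped like the dish_amber but turquoise is not meant.

How it is judged (in metres and radians):
On the way, in this order (a step that is already met when the one before it is completed fails the run):
1. both covers are snapped shut while the carrier sits in its dock (value of joint each of cover_left, cover_right below 0.035 rad and z of carrier in the frame of dock below 0.019 m and horizontal distance between carrier and dock below 0.008 m), for 0.3 s.
2. the carrier, shut, is held by the gripper at least 100 mm above the dock's plate, level within 0.09 rad and still, for 1.5 s (value of joint each of cover_left, cover_right below 0.035 rad and z of carrier in the frame of dock above 0.114 m and angle between carrier's own z axis and vertical below 0.09 rad and linear speed of carrier below 0.03 m/s and angular speed of carrier below 0.15 rad/s and contact force between carrier and the fingers above 3 N), for 1.5 s.
At the end, for the whole second after the job is handed in: The gripper holds the carrier with its underside at least 100 mm above the dock's plate, level within 0.09 rad (5 degrees), still (under 30 mm/s and 0.15 rad/s), touching neither dock nor bystanders; both covers are latched (under 0.035 rad) and each dish is in its own well (all of step 2 and contact force between carrier and dock below 0.1 N and contact force between carrier and flask below 0.1 N and contact force between carrier and timer below 0.1 N and contact force between carrier and medium_bottle below 0.1 N and contact force between carrier and reagent_jar below 0.1 N and contact force between carrier and beaker below 0.1 N and y of dish_pink in the frame of carrier between 0.04 and 0.07 m and y of dish_amber in the frame of carrier between -0.07 and -0.04 m and distance between each of dish_pink, dish_amber and carrier below 0.07 m); the arm keeps its last pose, push and grip.
It fails at once if the carrier is raised more than 20 mm off the dock with a cover not shut (z of carrier in the frame of dock above 0.034 m and value of joint any of cover_left, cover_right above 0.06 rad).
It fails at once if the carrier is tipped by more than 0.35 rad (20 degrees) (angle between carrier's own z axis and vertical above 0.35 rad).
It fails at once if a bystander is moved by more than 30 mm (distance of any of flask, timer, medium_bottle, reagent_jar, beaker from where it was at the start of the episode above 0.03 m).
It also fails if it takes over 58 s, if anything falls off the work surface, if the arm or the gripper's body presses on something with over 40 N, if the wrist force passes 120 N, or if a joint passes its speed limit or range.

ROBOT

A 6-joint arm with a two-finger parallel gripper is mounted at the origin on the work surface. World frame = base frame: x ahead of the robot, y to its left, z up, the work surface at z = 0. Lengths are in mm, angles in rad, forces in N, time in s.
With the tool pointing down it reaches from about 250 to 775 mm from the base axis. Payload 4 kg.
Tool frame: the origin (TCP) lies at the very end of the fingers, on their centre line; the grasp point (between the pads) lies 19 mm behind it; z points along the fingers, y is the line along which they close (so a half turn about z gives the same grasp; the last joint's range is limited). The gripper opens to 94 mm and grips with 3 to 60 N. Pads are 16 mm wide; open, the fingers measure 119 mm over their backs; the gripper's body (75 mm by 177 mm) begins 78 mm behind the grasp point.
Start: joints at [-1.251, 0.087, 1.371, -0, 1.684, -0.103], TCP at [225.674, -501.592, 178.506] pointing down, gripper open.
Joint ranges: [-3.1, 3.1], [-0.76, 2.03], [0.27, 2.55], [-1.08, 4.22], [0.17, 2.65], [-2.57, 2.57]. Speed limits (rad/s): [2.79, 2.79, 3.14, 3.14, 3.14, 3.14].

INTERFACE

Orientations are given as a rotation vector (axis times angle).
In Python, from workcell import status, snapshot, camera_params, arm gives the robot as it stands.
- The arm moves only by the tool jog_arm, never from a script. Its argument "steps" is a list that holds one entry, the list of rows, each a list of 7 numbers: the finger opening in m, from 0 to 0.094, then the shift along the world's x, y, z in m, then the turn, a rotation vector about the world's x, y, z in degrees. In form: [[[claw, tx, ty, tz, wx, wy, wz], ...]]. A call has 1 to 8 rows; each row shifts and turns the commanded pose from where the row before left it; what a row does not reach is not made up. A row lasts 1/8 s, in which the tool goes at most 62.5 mm and 10.7 degrees, less where a joint would pass 70% of its speed; a pose out of reach is approached as far as the arm can. A call is refused whole if a number of a shift passes 0.0625 or a number of a turn 10.7, either way. A call with a gripper value outside its range is refused whole. The fingers move at their own pace and stop on an object; "squeeze" is the grip in N (left out, the last holds). Time passes only in rows, so rows that do not move let the fingers close. It gives the time, the measured TCP pose, the force, the opening and the grip force at its end, in the units of the state.
- status.state(): the state, without advancing time (a new reading comes with each control period).
- snapshot(name): name is "scene" or "top" or "wrist"; returns the picture (400x640x3 uint8, red, green, blue); there is no depth.
- camera_params(name): a dict with "camera_matrix" (3x3 intrinsics, pixels), "cam_to_world" (4x4, takes a point from camera to world coordinates); the wrist camera has in their place "mount" (4x4, takes a point from camera to tool coordinates, whose origin is the TCP and whose axes are the flange's). Camera axes: x right, y down, z forward; pixel columns grow to the right and rows downward; lengths in mm; the calibration is good to about 2 mm. A picture is of the moment at which its call begins: read the wrist's pose just before it. camera_params takes no time and is no camera call.
- arm.finish_job(): hands the job in; it is judged then, once.
The state is a dict: "time_s": time; "qpos": joint angles; "qvel": joint speeds; "joint_torque": joint torques, N m; "tcp_pos": TCP position; "orientation": TCP orientation; "ft_force": force on the tool from outside, world axes, zero at the start; "wrist_torque": the same for the moment, N m; "finger_gap": opening from 0.0 (shut) to 1.0 (fully open); "grasp_force": force on a finger pad.
Only numpy, scipy, OpenCV 4.12 (cv2) and the standard library are available. Lean on these libraries where they do the work, as an engineer would, in place of code of your own. Each camera call takes 0.05 s, during which the arm holds its last target. There are 200 camera calls.

## Working session

There is one attempt and no reset: what is moved stays moved. The work goes in short steps, Python scripts to look and compute and a tool call to move; the robot and the scene stay as the last step left them, time stands still between calls to the robot, and variables do not carry over. Pictures are saved under pics/ and viewed, at most 14 in all, crops included, and the job is handed in when it is done.

Besides the shell and the picture viewer there is one more tool, called as name(argument=value, ...), one argument or row to a line, values as JSON. jog_arm: Moves the arm, as the interface text tells. Its arguments: {"type":"object","properties":{"steps":{"type":"array","items":{"type":"array","items":{"type":"array","items":{"type":"number"}}}},"squeeze":{"type":"number"}},"required":["steps"]}

```bash
mkdir -p pics && python3 - <<'E'
from workcell import status, snapshot, camera_params
import cv2,numpy as np
s=status.state();print(s)
ims=[]
for n in ("scene","top"):
    im=snapshot(n);cv2.imwrite(f"pics/{n}0.png",im[:,:,::-1])
    p=camera_params(n);print(n,np.array(p["camera_matrix"]).round(1).tolist(),np.array(p["cam_to_world"]).round(3).tolist())
E
```

```text
{'time_s': 0.0, 'qpos': array([-1.25106446e+00,  8.79629569e-02,  1.37222314e+00,  3.00682543e-06,
        1.68358491e+00, -1.03076101e-01]), 'qvel': array([ 0.00022753,  0.00051648,  0.00071015, -0.00046329, -0.00062851,
       -0.00145074]), 'joint_torque': array([-6.92183512e-04, -3.40178168e+01, -3.02432585e+01,  7.17940112e-02,
        3.28671292e-02, -1.90014812e-04]), 'tcp_pos': array([ 225.49883085, -500.99693488,  177.31567018]), 'orientation': array([-3.06953443e+00, -6.58755315e-01,  3.65027959e-04]), 'ft_force': array([ 0.05483834, -0.6797452 ,  0.5358176 ]), 'wrist_torque': array([ 0.04489449, -0.02564236, -0.0021112 ]), 'grasp_force': 0.0, 'finger_gap': 0.9972240575671371}
scene [[390.6, 0.0, 319.4], [0.0, 390.6, 202.2], [0.0, 0.0, 1.0]] [[0.136, 0.789, -0.599, 1140.184], [0.991, -0.111, 0.079, -72.559], [-0.005, -0.604, -0.797, 866.479], [0.0, 0.0, 0.0, 1.0]]
top [[480.8, 0.0, 313.9], [0.0, 480.8, 200.9], [0.0, 0.0, 1.0]] [[0.013, -0.997, 0.075, 450.639], [-1.0, -0.014, -0.01, 21.474], [0.011, -0.075, -0.997, 1463.114], [0.0, 0.0, 0.0, 1.0]]
```

View pics/scene0.png

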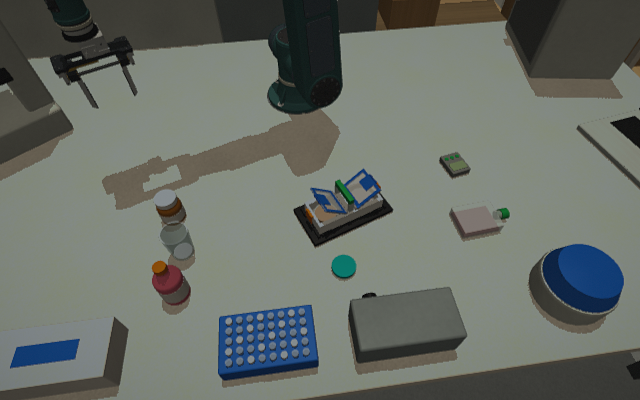

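View pics/top0.png

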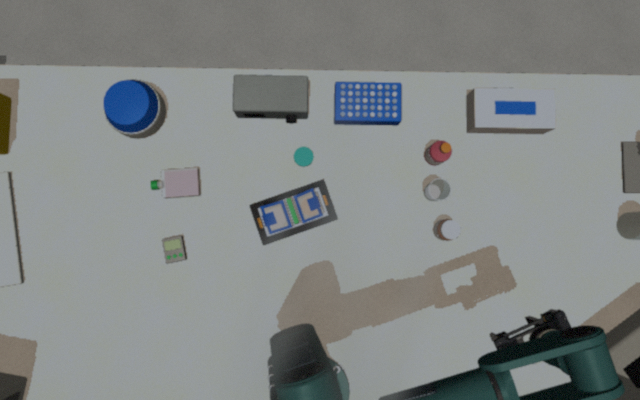

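The carrier sits in the black dock at top (293,210) and scene (344,205), with both covers half open and the green handle between them. Things that could be mistaken for the handle (top view) are the flask cap (155,184), the timer keys (174,250) and the turquoise dish (304,157). The handle is the green bar at (293,210), inside the black dock.

```bash
cat > h.py <<'E'
import numpy as np, cv2
from workcell import status, snapshot, camera_params
from scipy.spatial.transform import Rotation as R
def ray(n,px,T=None):
    p=camera_params(n);K=np.array(p["camera_matrix"])
    T=np.array(p["cam_to_world"]) if T is None else T
    d=T[:3,:3]@np.linalg.solve(K,[px[0],px[1],1.]);return T[:3,3],d/np.linalg.norm(d)
def plane(n,px,z,T=None):
    o,d=ray(n,px,T);return o+d*(z-o[2])/d[2]
def tri(*rs):
    A=sum(np.eye(3)-np.outer(d,d) for o,d in rs);b=sum((np.eye(3)-np.outer(d,d))@o for o,d in rs)
    X=np.linalg.solve(A,b);return X,max(np.linalg.norm((np.eye(3)-np.outer(d,d))@(X-o)) for o,d in rs)
def blob(m,near,r):
    m=m.astype(np.uint8).copy();k=np.zeros_like(m);cv2.circle(k,near,r,1,-1)
    n,l,s,c=cv2.connectedComponentsWithStats(m*k)
    i=1+np.argmax(s[1:,4]);return (l==i).astype(np.uint8),c[i],s[i,4]
def green(im):
    h=cv2.cvtColor(im,cv2.COLOR_RGB2HSV);return (h[...,0]>50)&(h[...,0]<75)&(h[...,1]>120)&(h[...,2]>50)
E
python3 - <<'E'
from h import *
ims={n:cv2.imread(f"pics/{n}0.png")[:,:,::-1].copy() for n in("scene","top")}
c={}
for n,near in(("scene",(344,195)),("top",(293,210))):
    m,cc,a=blob(green(ims[n]),near,40);c[n]=cc;rc=cv2.minAreaRect(cv2.findNonZero(m));print(n,cc,a,rc)
    bx=cv2.boxPoints(rc);e=sorted([(np.linalg.norm(bx[i]-bx[(i+1)%4]),i) for i in range(4)])[:2]
    ends=[(bx[i]+bx[(i+1)%4])/2 for _,i in e]
    P=[plane(n,q,94 if n=="top" else 85) for q in ends];d=P[0]-P[1];print(P,np.linalg.norm(d),np.degrees(np.arctan2(d[1],d[0])))
print("handle",tri(*[ray(n,c[n]) for n in c]))
v=ims["top"].max(2);m,cc,a=blob(v<60,(293,210),60)
rc=cv2.minAreaRect(cv2.findNonZero(m));print(rc)
P=np.array([plane("top",q,14)[:2] for q in cv2.boxPoints(rc)]);print(P.round(1),P.mean(0))
for i in range(4):
    d=P[(i+1)%4]-P[i];print(np.linalg.norm(d),np.degrees(np.arctan2(d[1],d[0])))
a=cv2.resize(ims["top"][160:260,230:360],None,fx=5,fy=5,interpolation=2)[:, :, ::-1]
cv2.imwrite("pics/crop1.png",a)
E
```

```text
scene [344.14655172 190.36206897] 116 ((344.1600646972656, 190.38002014160156), (24.799999237060547, 4.599999904632568), 53.13010025024414)
[array([487.96368318,  59.14484488,  85.        ]), array([557.85535563,  85.60804782,  85.        ])] 74.73384097677338 -159.26174556575654
top [292.76271186 211.86440678] 59 ((292.3500061035156, 210.55001831054688), (24.6657657623291, 2.8460497856140137), 71.56504821777344)
[array([558.85017807,  80.61339412,  94.        ]), array([492.3864971 ,  57.26774716,  94.        ])] 70.44458901050422 19.354039213058243
handle (array([522.75330094,  70.35372383,  84.4404595 ]), np.float64(2.386239293196179))
((262.20001220703125, 210.10000610351562), (24.59674835205078, 45.615787506103516), 26.56505012512207)
[[484.3 225.3]
 [608.5 166.7]
 [576.   99.5]
 [452.2 158.5]] [530.23913648 162.48881346]
137.33310409073485 -25.250587208212625
74.59022207435821 -115.79423982751409
137.16318593806506 154.53701762358054
74.08034774314281 64.33417122198823
```

View pics/crop1.png

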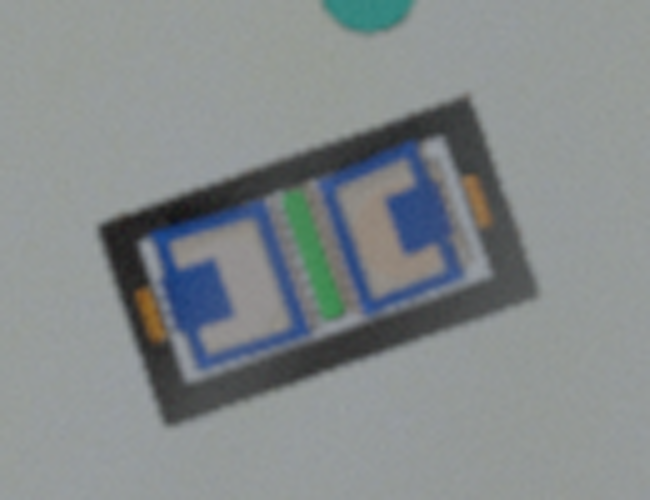

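The crop shows the green bar running from (289,198) to (296.6,223.6) in top pixels, inside the black dock. Blue-padded covers lie on both sides and the orange catches are at the ends, so this is the right object. I'm moving to hover over it.

jog_arm(
  steps=[
    [[0.0,0.02,0.055,0.03,0,0,0],[0.0,0.03,0.057,0.03,0,0,0],[0.0,0.03,0.057,0.03,0,0,0],[0.0,0.03,0.057,0.03,0,0,0],[0.0,0.03,0.057,0.01,0,0,0],[0.0,0.03,0.057,0,0,0,0],[0.0,0.03,0.057,0,0,0,0],[0.0,0.03,0.057,0,0,0,-2]],
  ],
  squeeze=20,
)

```text
time_s: 1.1
tcp_pos: [440.4, -76.4, 295.5]
orientation: [3.083, 0.604, -0.0]
ft_force: [1.2, -0.5, 0.3]
finger_gap: 0.188
grasp_force: 0.0
```

jog_arm(
  steps=[
    [[0.0,0.02,0.03,0,0,0,-2],[0.0,0,0,0,0,0,0],[0.0,0,0,0,0,0,0],[0.0,0,0,0,0,0,0]],
  ],
)

```text
time_s: 1.6
tcp_pos: [459.5, -49.4, 295.8]
orientation: [3.093, 0.549, -0.0]
ft_force: [-0.4, 0.2, 0.2]
finger_gap: 0.005
grasp_force: 0.0
```

```bash
python3 - <<'E'
from h import *
s=status.state();print(s["tcp_pos"],s["orientation"],s["qpos"])
im=snapshot("wrist");cv2.imwrite("pics/w1.png",im[:,:,::-1]);np.save("w1.npy",np.r_[s["tcp_pos"],s["orientation"]])
p=camera_params("wrist");print(p["camera_matrix"],np.array(p["mount"]).round(3).tolist())
E
```

```text
[459.47858957 -49.39270369 295.77763078] [ 3.09294085e+00  5.48674087e-01 -2.60866732e-04] [-2.29543592e-01 -1.02079148e-01  1.32810248e+00 -4.23614476e-04
  1.91557904e+00  9.89971301e-01]
[[320.29124883   0.         315.25225625]
 [  0.         320.29124883 196.30113532]
 [  0.           0.           1.        ]] [[0.002, -0.973, -0.231, 66.937], [1.0, 0.002, -0.001, -0.731], [0.001, -0.231, 0.973, -206.252], [0.0, 0.0, 0.0, 1.0]]
```

View pics/w1.png

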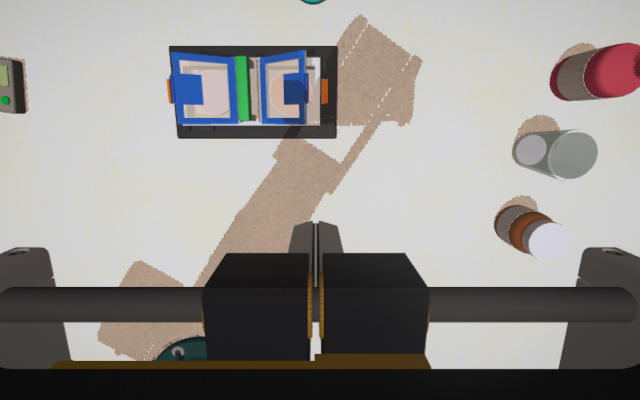

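The wrist view shows the dock with corners at about (168,46) and (337,138). The green bar is at (243,88), the left pad at (187,90), the right pad at (295,88), and the catches at (169,91) and (324,91). Next I take a second wrist view further along to triangulate.

jog_arm(
  steps=[
    [[0.0,0.0,0.06,0,0,0,0],[0.0,0.0,0.05,0,0,0,0],[0.0,0,0,0,0,0,0],[0.0,0,0,0,0,0,0]],
  ],
)

```text
time_s: 2.15
tcp_pos: [459.9, 60.7, 295.9]
orientation: [3.092, 0.55, 0.0]
ft_force: [-0.1, -0.7, 0.0]
finger_gap: 0.005
grasp_force: 0.0
```

```bash
cat >> h.py <<'E'
def wT(v):
    T=np.eye(4);T[:3,:3]=R.from_rotvec(v[3:]).as_matrix();T[:3,3]=v[:3];return T@np.array(camera_params("wrist")["mount"])
def catches(im):
    h=cv2.cvtColor(im,cv2.COLOR_RGB2HSV);m=(h[...,0]>8)&(h[...,0]<22)&(h[...,1]>190)&(h[...,2]>100)
    n,l,s,c=cv2.connectedComponentsWithStats(m.astype(np.uint8));return [(c[i].round(1),s[i].tolist()) for i in range(1,n) if s[i,4]>15]
def dock(im,near,r):
    m,c,a=blob((im.max(2)<60),near,r);return cv2.minAreaRect(cv2.findNonZero(m)),a
def bar(im,near,T):
    m,c,a=blob(green(im),near,60);rc=cv2.minAreaRect(cv2.findNonZero(m));bx=cv2.boxPoints(rc)
    e=sorted([(np.linalg.norm(bx[i]-bx[(i+1)%4]),i) for i in range(4)])[:2]
    q=sorted([(bx[i]+bx[(i+1)%4])/2 for _,i in e],key=lambda p:p[1]);return c,a,q
E
python3 - <<'E'
from h import *
v1=np.load("w1.npy");s=status.state();v2=np.r_[s["tcp_pos"],s["orientation"]]
im2=snapshot("wrist");cv2.imwrite("pics/w2.png",im2[:,:,::-1]);np.save("w2.npy",v2);print(v2)
im1=cv2.imread("pics/w1.png")[:,:,::-1].copy()
T1,T2=wT(v1),wT(v2)
K=np.array(camera_params("wrist")["camera_matrix"])
X=np.array([523,71,94,1]);q=np.linalg.inv(T2)@X;q=K@q[:3]/q[2];print("expect",q)
b1=bar(im1,(243,88),T1);b2=bar(im2,(int(q[0]),int(q[1])),T2);print(b1,b2)
print("bar c",tri(ray("wrist",b1[0],T1),ray("wrist",b2[0],T2)))
for T,b in((T1,b1),(T2,b2)):
    P=[plane("wrist",x,94,T) for x in b[2]];d=P[0]-P[1];print(np.array(P).round(1),np.linalg.norm(d),np.degrees(np.arctan2(d[1],d[0])),(P[0]+P[1])/2)
for T,im in((T1,im1),(T2,im2)):
    for c,st in catches(im): print(c,st,plane("wrist",c,60,T).round(1))
    rc,a=dock(im,(252,60) if T is T1 else (int(q[0]),int(q[1])-25),110);print(rc,a,[plane("wrist",x,14,T).round(1).tolist()[:2] for x in cv2.boxPoints(rc)])
E
```

```text
[4.59884735e+02 6.07092006e+01 2.95875774e+02 3.09225845e+00
 5.49911795e-01 1.88322326e-04]
expect [325.76336117 123.60335491   1.        ]
(array([242.36325967,  87.54696133]), np.int32(724), [array([240.68309 ,  55.690025], dtype=float32), array([244.18736, 119.93525], dtype=float32)]) (array([326.51391162, 120.15057283]), np.int32(611), [array([326.5,  90. ], dtype=float32), array([326.5, 151. ], dtype=float32)])
bar c (array([527.38836744,  71.50538642,  90.96535079]), np.float64(0.12532300105212466))
[[561.2  83.3  94. ]
 [491.7  57.4  94. ]] 74.10387991242511 20.48946356691684 [526.44441502  70.32919768  94.        ]
[[560.5  84.2  94. ]
 [491.7  58.2  94. ]] 73.64160796481659 20.733707680074858 [526.08892455  71.19052002  94.        ]
[324.6  90.7] [322, 79, 6, 24, 140] [561.5 -23.9  60. ]
[168.6  90.7] [167, 80, 4, 22, 39] [490.6 168.7  60. ]
[321.3 328.1] [320, 319, 4, 19, 57] [ 226.7 -144.2   60. ]
[309.  328.3] [308, 320, 3, 18, 51] [ 219.6 -126.2   60. ]
((268.5135498046875, 56.36121368408203), (186.02935791015625, 77.19940948486328), 26.146841049194336) 2229 [[540.5, 203.2], [640.9, 181.4], [623.1, -69.7], [515.9, -59.0]]
[250.4 120.4] [248, 110, 6, 22, 92] [491.9 166.3  60. ]
[401.1 120.8] [398, 110, 7, 23, 122] [561.5 -23.8  60. ]
[600.5 243.1] [589, 241, 26, 6, 79] [ 502.7 -369.5   60. ]
[309.  328.5] [308, 320, 3, 18, 50] [219.8 -16.5  60. ]
[321.3 328.3] [320, 320, 4, 18, 57] [226.9 -34.6  60. ]
((325.5, 102.5), (163.0, 55.0), -0.0) 1760 [[472.1, 179.6], [546.1, 202.6], [627.3, -17.1], [556.4, -48.7]]
```

View pics/w2.png

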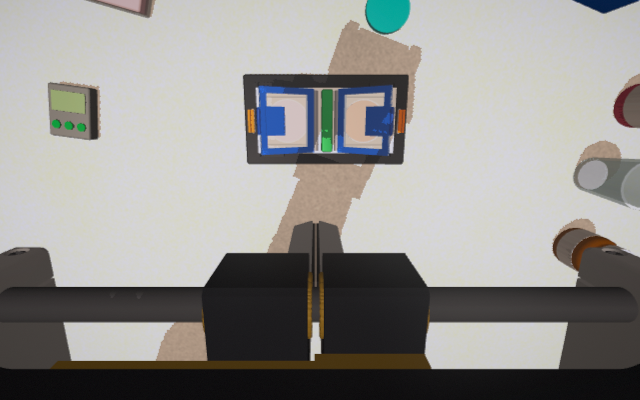

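The handle triangulates to (527,71.5,91), and the text gives 85–94 for the bar, so it agrees. Bar length is 74 mm against 76 mm, and the catches are 203 mm apart with their midpoint at (526.4,71.6). I use carrier centre (526.3,71.3) and yaw 20.2°, which the tool already matches. The right pad comes first, pressed at (550.5,5.6).

jog_arm(
  steps=[
    [[0.0,0.03,-0.02,-0.04,0,0,0],[0.0,0.03,-0.02,-0.04,0,0,0],[0.0,0.03,-0.015,-0.04,0,0,0],[0.0,0,0,-0.036,0,0,0],[0.0,0,0,0,0,0,0],[0.0,0,0,0,0,0,0]],
  ],
)

```text
time_s: 2.95
tcp_pos: [550.6, 5.7, 141.6]
orientation: [3.092, 0.549, 0.004]
ft_force: [-0.8, 0.3, 0.6]
finger_gap: 0.002
grasp_force: 0.0
```

jog_arm(
  steps=[
    [[0.0,0,0,-0.015,0,0,0],[0.0,0,0,-0.015,0,0,0],[0.0,0,0,-0.015,0,0,0],[0.0,0,0,-0.01,0,0,0],[0.0,0,0,-0.01,0,0,0],[0.0,0,0,-0.008,0,0,0],[0.0,0,0,0,0,0,0]],
  ],
)

```text
time_s: 3.82
tcp_pos: [549.5, 6.7, 66.0]
orientation: [-3.092, -0.551, 0.002]
ft_force: [0.7, 0.0, 0.3]
finger_gap: 0.008
grasp_force: 0.0
```

jog_arm(
  steps=[
    [[0.0,0,0,-0.004,0,0,0],[0.0,0,0,-0.004,0,0,0],[0.0,0,0,-0.003,0,0,0],[0.0,0,0,0,0,0,0]],
  ],
)

```text
time_s: 4.32
tcp_pos: [549.7, 6.7, 55.4]
orientation: [-3.093, -0.552, 0.001]
ft_force: [-1.4, -0.3, -0.2]
finger_gap: 0.001
grasp_force: 0.0
```

jog_arm(
  steps=[
    [[0.0,0,0,-0.002,0,0,0],[0.0,0,0,0,0,0,0]],
  ],
)

```text
time_s: 4.58
tcp_pos: [549.9, 6.7, 53.7]
orientation: [3.093, 0.552, -0.0]
ft_force: [0.4, -0.0, 0.2]
finger_gap: 0.008
grasp_force: 0.0
```

jog_arm(
  steps=[
    [[0.0,0,0,-0.002,0,0,0],[0.0,0,0,0,0,0,0]],
  ],
)

```text
time_s: 4.82
tcp_pos: [549.8, 6.7, 51.6]
orientation: [3.093, 0.552, -0.0]
ft_force: [0.3, -0.5, 0.6]
finger_gap: 0.005
grasp_force: 0.0
```

```bash
python3 - <<'E'
from h import *
s=status.state();print(s["tcp_pos"],s["ft_force"])
a=snapshot("wrist");b=snapshot("scene")
b=cv2.resize(b[150:250,280:410],None,fx=4,fy=4,interpolation=2)
c=np.zeros((800,640,3),np.uint8)
cv2.imwrite("pics/w3.png",np.vstack([cv2.resize(a[:330,100:560],(460,330)),cv2.resize(b,(460,270))])[:,:,::-1])
E
```

```text
[549.83084715   6.68283547  51.58995322] [ 0.27428506 -0.52951317  0.59635983]
```

View pics/w3.png

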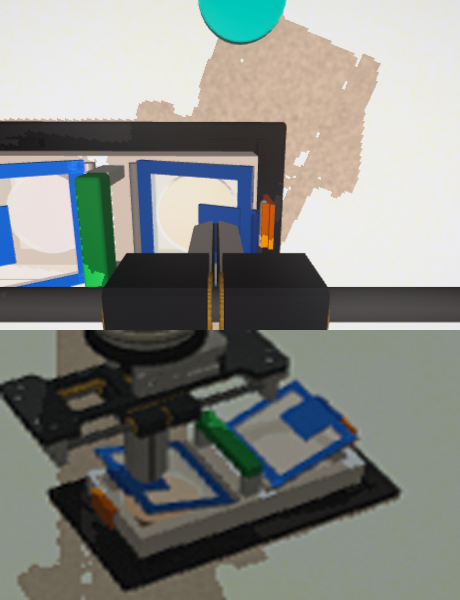

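The right cover is down to nearly shut, but no contact force has shown yet. The finger is on the inner part of the pad, so I shift 4 mm outward and press on in small steps.

jog_arm(
  steps=[
    [[0.0,0,0,0.003,0,0,0],[0.0,0.0015,-0.004,0,0,0,0],[0.0,0,0,-0.003,0,0,0],[0.0,0,0,-0.0015,0,0,0],[0.0,0,0,0,0,0,0]],
  ],
)

```text
time_s: 5.55
tcp_pos: [551.2, 2.7, 49.9]
orientation: [-3.093, -0.552, 0.001]
ft_force: [-0.3, -0.1, -0.2]
finger_gap: 0.004
grasp_force: 0.0
```

jog_arm(
  steps=[
    [[0.0,0,0,-0.002,0,0,0],[0.0,0,0,0,0,0,0]],
  ],
)

```text
time_s: 5.8
tcp_pos: [551.3, 2.7, 48.0]
orientation: [-3.093, -0.552, 0.001]
ft_force: [-0.4, 0.6, -0.7]
finger_gap: 0.006
grasp_force: 0.0
```

```bash
python3 - <<'E'
from h import *
T1,T2=wT(np.load("w1.npy")),wT(np.load("w2.npy"))
for a,b in(((324.6,90.7),(401.1,120.8)),((168.6,90.7),(250.4,120.4)),((337,138),(404,164)),((168,46),(244,74)),((337,46),(408.5,76))): print(tri(ray("wrist",a,T1),ray("wrist",b,T2)))
a=snapshot("wrist");b=snapshot("scene")
cv2.imwrite("pics/s4.png",np.hstack([cv2.resize(b[165:245,290:395],(525,400),interpolation=2),cv2.resize(a[180:290,220:290+20],(270,400))])[:,:,::-1])
E
```

```text
(array([561.57213232, -23.86775971,  59.66126269]), np.float64(0.007278388748715184))
(array([491.92163252, 164.56132026,  69.47473984]), np.float64(0.638903888827822))
(array([508.49631244, -64.87466104,  15.21939534]), np.float64(0.26033355168446487))
(array([546.16674856, 201.37179362,  20.78844712]), np.float64(0.9136741278535896))
(array([626.60290217, -18.99626975,  17.33468785]), np.float64(0.521819442974572))
```

View pics/s4.png

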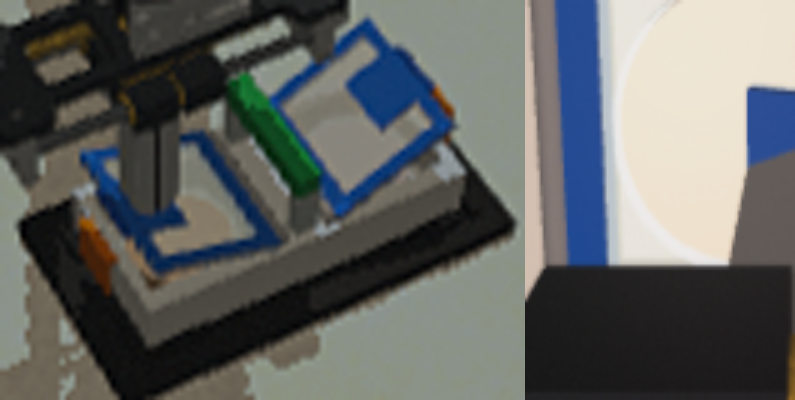

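```bash
python3 - <<'E'
from h import *
s=status.state();t=s["tcp_pos"];print(t,s["joint_torque"])
def pj(n,X):
    p=camera_params(n);q=np.linalg.inv(p["cam_to_world"])@np.r_[X,1];q=p["camera_matrix"]@q[:3];q=q/q[2];return q[:2]
f=lambda q:((q-[290,165])*5).round(0)
print("tcp",f(pj("scene",t)))
c,sn=np.cos(np.radians(20.2)),np.sin(np.radians(20.2))
W=lambda x,y,z:np.array([526.3+c*x-sn*y,71.3+sn*x+c*y,14+z])
for th in(0,.1,.2,.3):
    print(th,[f(pj("scene",W(x,-15-76*np.cos(th),37+76*np.sin(th)))).tolist() for x in(-42,42)])
print("hinge",[f(pj("scene",W(x,-15,37))).tolist() for x in(-42,42)])
E
```

```text
[551.327252     2.72747692  48.1356566 ] [-1.81688421e-02 -3.51774538e+01 -2.86837488e+01  3.83824878e-02
 -6.94683194e-02 -6.28079238e-05]
tcp [144. 228.]
0 [[76.0, 181.0], [151.0, 298.0]]
0.1 [[76.0, 172.0], [152.0, 289.0]]
0.2 [[78.0, 162.0], [154.0, 280.0]]
0.3 [[81.0, 152.0], [157.0, 270.0]]
hinge [[203.0, 127.0], [282.0, 240.0]]
```

```bash
cat >> h.py <<'E'
c,sn=np.cos(np.radians(20.2)),np.sin(np.radians(20.2))
W=lambda x,y,z:np.array([526.3+c*x-sn*y,71.3+sn*x+c*y,14+z])
def pw(T,X):
    q=np.linalg.inv(T)@np.r_[X,1];q=np.array(camera_params("wrist")["camera_matrix"])@q[:3];return (q/q[2])[:2].round(0).tolist()
E
python3 - <<'E'
from h import *
s=status.state();T=wT(np.r_[s["tcp_pos"],s["orientation"]])
T3=wT(np.r_[549.8,6.7,51.6,3.093,.552,0])
print("tcp",pw(T3,[549.8,6.7,51.6]),"hinge far",pw(T3,W(42,-15,37)),"catch",pw(T3,W(0,-105,48)))
for th in(0,.1,.2,.3,.4): print(th,"far outer",pw(T3,W(42,-15-76*np.cos(th),37+76*np.sin(th))),"pad far in/out",[pw(T3,W(18,-15-r*np.cos(th),37+r*np.sin(th)+4)) for r in(47,73)])
im=snapshot("wrist");h=cv2.cvtColor(im,cv2.COLOR_RGB2HSV);m=(h[...,0]>105)&(h[...,0]<125)&(h[...,1]>150)&(h[...,2]>60)
print("now")
for r in range(150,250,8):
    x=np.flatnonzero(np.diff(np.r_[0,m[r].astype(int),0]));print(r,x.tolist())
for th in(0,.1,.2,.3): print(th,pw(T,W(42,-15-76*np.cos(th),37+76*np.sin(th))),[pw(T,W(18,-15-r*np.cos(th),37+r*np.sin(th)+4)) for r in(47,73)])
E
```

```text
tcp [316.0, 222.0] hinge far [234.0, 159.0] catch [373.0, 227.0]
0 far outer [351.0, 160.0] pad far in/out [[306.0, 197.0], [346.0, 197.0]]
0.1 far outer [352.0, 161.0] pad far in/out [[306.0, 199.0], [347.0, 200.0]]
0.2 far outer [351.0, 163.0] pad far in/out [[304.0, 200.0], [346.0, 203.0]]
0.3 far outer [349.0, 164.0] pad far in/out [[302.0, 202.0], [344.0, 206.0]]
0.4 far outer [346.0, 166.0] pad far in/out [[299.0, 204.0], [341.0, 209.0]]
now
150 []
158 []
166 [65, 67, 69, 175, 230, 342]
174 [15, 173, 230, 243, 258, 348]
182 [17, 45, 160, 163, 230, 243, 334, 348]
190 [19, 38, 161, 164, 231, 244, 334, 348]
198 [21, 40, 162, 164, 231, 244, 334, 348]
206 [22, 42, 163, 165, 232, 245, 294, 320, 334, 347]
214 [24, 97, 164, 166, 232, 245, 294, 354]
222 [16, 98, 164, 167, 233, 245, 294, 304, 313, 318, 327, 354]
230 [18, 100, 165, 168, 233, 246, 339, 354]
238 [19, 101, 166, 169, 234, 246, 341, 353]
246 [21, 102, 167, 170, 234, 247, 343, 353]
0 [345.0, 160.0] [[299.0, 198.0], [340.0, 198.0]]
0.1 [345.0, 162.0] [[299.0, 200.0], [340.0, 201.0]]
0.2 [345.0, 163.0] [[297.0, 202.0], [339.0, 204.0]]
0.3 [343.0, 165.0] [[295.0, 204.0], [337.0, 207.0]]
```

```bash
python3 - <<'E'
from h import *
s=status.state();v=np.r_[s["tcp_pos"],s["orientation"]];T=wT(v);Rm=R.from_rotvec(v[3:]).as_matrix()
for b in(0,13,20,30): print(b,[pw(T,v[:3]+Rm@np.array([x,0,-b])) for x in(-8,0,8)])
im=snapshot("wrist");a=cv2.imread("pics/w1.png")[:,:,::-1]
f=lambda i:cv2.resize(i[190:260,265:365],(390,273),interpolation=2)
cv2.imwrite("pics/c5.png",np.hstack([f(im),f(a)])[:,:,::-1])
im2=cv2.imread("pics/w2.png")[:,:,::-1].copy();T2=wT(np.load("w2.npy"))
h=cv2.cvtColor(im2,cv2.COLOR_RGB2HSV);m=(h[...,0]>105)&(h[...,0]<125)&(h[...,1]>150)&(h[...,2]>60)
for r in range(80,160,6): print(r,np.flatnonzero(np.diff(np.r_[0,m[r].astype(int),0])).tolist())
for th in(.3,.45,.6,.8): print(th,[[pw(T2,W(x,sg*(15+76*np.cos(th)),37+76*np.sin(th))) for x in(-42,42)] for sg in(-1,1)])
E
```

```text
0 [[316.0, 233.0], [316.0, 222.0], [316.0, 211.0]]
13 [[316.0, 240.0], [317.0, 228.0], [317.0, 216.0]]
20 [[317.0, 244.0], [317.0, 232.0], [317.0, 220.0]]
30 [[317.0, 251.0], [317.0, 238.0], [317.0, 225.0]]
80 []
86 [259, 272, 377, 391]
92 [260, 267, 272, 313, 339, 367, 385, 390]
98 [260, 265, 308, 313, 339, 344, 385, 390]
104 [261, 266, 308, 313, 339, 344, 385, 390]
110 [257, 284, 308, 313, 339, 343, 367, 390]
116 [257, 284, 308, 313, 339, 343, 366, 393]
122 [257, 284, 308, 313, 338, 343, 366, 392]
128 [257, 284, 308, 313, 338, 343, 366, 389, 391, 392]
134 [261, 284, 308, 313, 338, 343, 366, 389, 390, 391]
140 [262, 267, 308, 313, 338, 343, 383, 387]
146 [262, 267, 308, 313, 338, 343, 383, 388]
152 [261, 298, 345, 387]
158 []
0.3 [[[391.0, 153.0], [395.0, 87.0]], [[260.0, 153.0], [257.0, 87.0]]]
0.45 [[[390.0, 154.0], [394.0, 86.0]], [[262.0, 154.0], [259.0, 86.0]]]
0.6 [[[387.0, 155.0], [391.0, 85.0]], [[265.0, 155.0], [263.0, 85.0]]]
0.8 [[[381.0, 156.0], [385.0, 84.0]], [[271.0, 156.0], [269.0, 84.0]]]
```

View pics/c5.png

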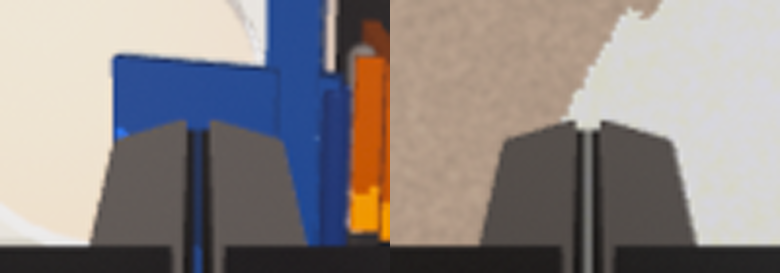

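Both crops show the whole fingertip at row 221. That is about 15–20 mm behind the nominal TCP, resting on the blue pad of a cover still open by about 0.3 rad. So the fingers end short of the stated TCP, and I keep pressing while watching the force.

jog_arm(
  steps=[
    [[0.0,0,0,-0.003,0,0,0],[0.0,0,0,-0.003,0,0,0],[0.0,0,0,0,0,0,0]],
  ],
)

```text
time_s: 6.38
tcp_pos: [551.1, 2.7, 41.8]
orientation: [-3.093, -0.552, 0.001]
ft_force: [0.5, -1.4, -0.1]
finger_gap: 0.007
grasp_force: 0.0
```

jog_arm(
  steps=[
    [[0.0,0,0,-0.002,0,0,0],[0.0,0,0,-0.002,0,0,0],[0.0,0,0,0,0,0,0]],
  ],
)

```text
time_s: 6.75
tcp_pos: [551.3, 2.7, 38.0]
orientation: [-3.093, -0.552, 0.0]
ft_force: [0.7, -0.2, 0.5]
finger_gap: 0.009
grasp_force: 0.1
```

```bash
cat >> h.py <<'E'
def bluerows(rows):
    im=snapshot("wrist");h=cv2.cvtColor(im,cv2.COLOR_RGB2HSV);m=(h[...,0]>105)&(h[...,0]<125)&(h[...,1]>150)&(h[...,2]>60)
    for r in rows: print(r,np.flatnonzero(np.diff(np.r_[0,m[r].astype(int),0])).tolist())
    return im
E
python3 - <<'E'
from h import *
s=status.state();v=np.r_[s["tcp_pos"],s["orientation"]];T=wT(v);print(v[:3])
im=bluerows(range(150,240,5));cv2.imwrite("pics/w6.png",im[:,:,::-1])
for th in(0,.1,.2,.3): print(th,pw(T,W(42,-15-76*np.cos(th),37+76*np.sin(th))),[pw(T,W(18,-15-r*np.cos(th),37+r*np.sin(th)+4)) for r in(47,73)])
E
```

```text
[551.32852308   2.70080326  38.03719846]
150 []
155 []
160 []
165 [116, 168, 226, 320, 343, 347, 348, 350, 351, 353]
170 [26, 168, 226, 353]
175 [0, 3, 4, 168, 226, 353]
180 [0, 11, 12, 106, 151, 159, 227, 241, 339, 353]
185 [0, 39, 152, 153, 227, 242, 339, 353]
190 [0, 20, 152, 153, 227, 242, 339, 353]
195 [0, 21, 153, 154, 228, 242, 339, 352]
200 [1, 22, 153, 154, 228, 242, 339, 353]
205 [2, 24, 154, 155, 228, 243, 339, 352]
210 [4, 25, 155, 156, 229, 243, 298, 358]
215 [5, 26, 55, 84, 155, 156, 229, 243, 298, 359]
220 [6, 85, 156, 157, 229, 243, 298, 311, 312, 359]
225 [0, 86, 156, 157, 230, 244, 337, 358]
230 [0, 87, 157, 158, 230, 244, 339, 358]
235 [0, 88, 230, 244, 340, 358]
0 [346.0, 162.0] [[299.0, 202.0], [341.0, 202.0]]
0.1 [347.0, 164.0] [[298.0, 204.0], [342.0, 205.0]]
0.2 [346.0, 166.0] [[296.0, 206.0], [341.0, 209.0]]
0.3 [344.0, 168.0] [[294.0, 208.0], [338.0, 212.0]]
```

jog_arm(
  steps=[
    [[0.0,0,0,-0.002,0,0,0],[0.0,0,0,0,0,0,0]],
  ],
)

```text
time_s: 7.05
tcp_pos: [551.4, 2.7, 36.1]
orientation: [-3.093, -0.552, 0.0]
ft_force: [0.6, -0.2, -0.3]
finger_gap: 0.006
grasp_force: 0.1
```

jog_arm(
  steps=[
    [[0.0,0,0,-0.002,0,0,0],[0.0,0,0,0,0,0,0]],
  ],
)

```text
time_s: 7.3
tcp_pos: [551.5, 2.6, 34.3]
orientation: [3.093, 0.552, 0.0]
ft_force: [0.0, -0.1, 0.3]
finger_gap: 0.003
grasp_force: 0.2
```

jog_arm(
  steps=[
    [[0.0,0,0,-0.002,0,0,0],[0.0,0,0,0,0,0,0]],
  ],
)

```text
time_s: 7.55
tcp_pos: [551.7, 2.5, 33.5]
orientation: [3.092, 0.552, 0.001]
ft_force: [-1.5, -0.2, 5.5]
finger_gap: 0.006
grasp_force: 2.8
```

jog_arm(
  steps=[
    [[0.0,0,0,-0.002,0,0,0],[0.0,0,0,0,0,0,0]],
  ],
)

```text
time_s: 7.8
tcp_pos: [551.6, 2.5, 30.4]
orientation: [3.092, 0.551, 0.001]
ft_force: [-1.1, 0.6, 0.3]
finger_gap: 0.003
grasp_force: 0.0
```

jog_arm(
  steps=[
    [[0.0,0,0,-0.002,0,0,0],[0.0,0,0,0,0,0,0]],
  ],
)

```text
time_s: 8.05
tcp_pos: [551.4, 2.9, 28.2]
orientation: [-3.092, -0.552, 0.0]
ft_force: [-0.5, -0.5, 1.9]
finger_gap: 0.004
grasp_force: 1.1
```

jog_arm(
  steps=[
    [[0.0,0,0,-0.002,0,0,0],[0.0,0,0,0,0,0,0]],
  ],
)

```text
time_s: 8.3
tcp_pos: [551.6, 2.9, 27.9]
orientation: [-3.093, -0.552, -0.001]
ft_force: [-3.3, 0.9, 8.7]
finger_gap: 0.008
grasp_force: 4.5
```

jog_arm(
  steps=[
    [[0.0,0,0,-0.001,0,0,0],[0.0,0,0,0,0,0,0]],
  ],
)

```text
time_s: 8.55
tcp_pos: [551.7, 2.9, 27.7]
orientation: [3.093, 0.552, 0.002]
ft_force: [-4.8, -0.7, 11.6]
finger_gap: 0.005
grasp_force: 6.0
```

The right cover snapped: 5.5 N, then a drop, then a firm stop at 27.7. Now I lift and go to the left pad.

jog_arm(
  steps=[
    [[0.0,0,0,0.02,0,0,0],[0.0,0,0,0.04,0,0,0],[0.0,0,0,0.04,0,0,0],[0.0,-0.02,0.055,0,0,0,0],[0.0,-0.02,0.055,0,0,0,0],[0.0,-0.01,0.027,0,0,0,0],[0.0,0,0,0,0,0,0],[0.0,0,0,0,0,0,0]],
  ],
)

```text
time_s: 9.55
tcp_pos: [501.5, 139.0, 124.8]
orientation: [3.092, 0.551, -0.001]
ft_force: [-0.5, 1.3, 0.7]
finger_gap: 0.007
grasp_force: 0.0
```

```bash
python3 - <<'E'
from h import *
s=status.state();v=np.r_[s["tcp_pos"],s["orientation"]];T=wT(v);print(v)
im=bluerows(range(150,240,8));cv2.imwrite("pics/w7.png",im[:,:,::-1])
for th in(0,.1,.4): print(th,[[pw(T,W(x,-15-76*np.cos(th),37+76*np.sin(th))) for x in(-42,42)],[pw(T,W(18,-15-r*np.cos(th),37+r*np.sin(th)+4)) for r in(47,73)]])
for th in(.4,.6,.8): print(th,[pw(T,W(x,15+76*np.cos(th),37+76*np.sin(th))) for x in(-42,42)])
b=snapshot("scene");cv2.imwrite("pics/s7.png",np.hstack([cv2.resize(b[165:245,290:395],(420,320),interpolation=2),cv2.resize(im[:320,:],(380,320))])[:,:,::-1])
E
```

```text
[ 5.01546955e+02  1.39000313e+02  1.24809356e+02  3.09209900e+00
  5.51118436e-01 -9.03943321e-04]
150 [422, 450, 507, 510]
158 [304, 381, 422, 509]
166 [304, 312, 373, 381, 423, 431, 499, 508]
174 [304, 312, 373, 380, 423, 431, 498, 507]
182 [304, 312, 372, 380, 422, 430, 470, 509]
190 [299, 339, 372, 380, 421, 429, 469, 508]
198 [298, 339, 371, 379, 421, 429, 468, 506]
206 [298, 339, 371, 379, 420, 428, 467, 505]
214 [298, 339, 371, 378, 420, 427, 466, 504]
222 [298, 302, 313, 319, 326, 339, 370, 378, 419, 427, 491, 500]
230 [370, 378, 418, 426, 490, 499]
238 [360, 377, 418, 424, 425, 498]
0 [[[492.0, 241.0], [504.0, 150.0]], [[470.0, 178.0], [499.0, 178.0]]]
0.1 [[[496.0, 244.0], [509.0, 151.0]], [[472.0, 179.0], [504.0, 180.0]]]
0.4 [[[503.0, 254.0], [518.0, 154.0]], [[476.0, 182.0], [512.0, 185.0]]]
0.4 [[301.0, 254.0], [300.0, 153.0]]
0.6 [[309.0, 260.0], [309.0, 155.0]]
0.8 [[322.0, 267.0], [322.0, 157.0]]
```

View pics/s7.png

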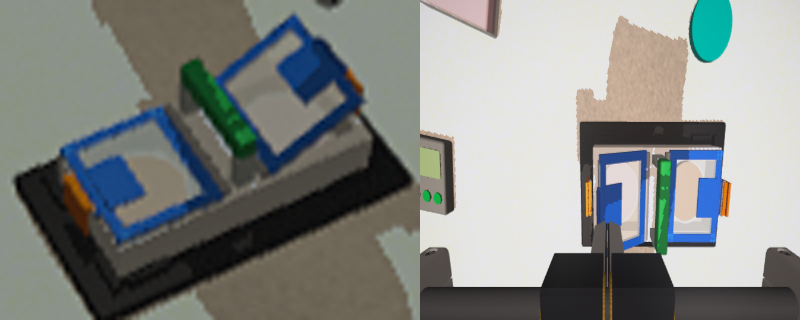

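The right cover is flat and stays shut. The left one is open by about 0.55 rad, and the tip is over its pad.

jog_arm(
  steps=[
    [[0.0,0,0,-0.02,0,0,0],[0.0,0,0,-0.02,0,0,0],[0.0,0,0,-0.015,0,0,0],[0.0,0,0,-0.01,0,0,0],[0.0,0,0,-0.01,0,0,0],[0.0,0,0,-0.01,0,0,0],[0.0,0,0,-0.003,0,0,0],[0.0,0,0,0,0,0,0]],
  ],
)

```text
time_s: 10.65
tcp_pos: [501.4, 139.6, 37.2]
orientation: [3.092, 0.552, -0.0]
ft_force: [-0.1, -1.2, 0.4]
finger_gap: 0.003
grasp_force: 0.1
```

jog_arm(
  steps=[
    [[0.0,0,0,-0.002,0,0,0],[0.0,0,0,-0.002,0,0,0],[0.0,0,0,0,0,0,0]],
  ],
)

```text
time_s: 11.02
tcp_pos: [501.9, 139.9, 34.3]
orientation: [-3.093, -0.552, -0.002]
ft_force: [-0.6, 0.9, 4.5]
finger_gap: 0.009
grasp_force: 2.1
```

jog_arm(
  steps=[
    [[0.0,0,0,-0.002,0,0,0],[0.0,0,0,0,0,0,0]],
  ],
)

```text
time_s: 11.28
tcp_pos: [501.8, 140.2, 32.0]
orientation: [-3.092, -0.552, -0.002]
ft_force: [-1.8, 1.3, 3.5]
finger_gap: 0.0
grasp_force: 1.6
```

jog_arm(
  steps=[
    [[0.0,0,0,-0.002,0,0,0],[0.0,0,0,0,0,0,0]],
  ],
)

```text
time_s: 11.52
tcp_pos: [501.1, 139.3, 28.4]
orientation: [3.092, 0.551, -0.002]
ft_force: [0.2, 0.4, 0.1]
finger_gap: 0.006
grasp_force: 0.1
```

jog_arm(
  steps=[
    [[0.0,0,0,-0.002,0,0,0],[0.0,0,0,0,0,0,0]],
  ],
)

```text
time_s: 11.78
tcp_pos: [501.3, 139.4, 28.0]
orientation: [3.092, 0.551, -0.001]
ft_force: [-1.9, 0.4, 6.0]
finger_gap: 0.008
grasp_force: 2.9
```

jog_arm(
  steps=[
    [[0.0,0,0,-0.002,0,0,0],[0.0,0,0,0,0,0,0],[0.0,0,0,0,0,0,0]],
  ],
)

```text
time_s: 12.15
tcp_pos: [501.5, 139.4, 27.7]
orientation: [3.092, 0.551, 0.001]
ft_force: [-5.7, -1.8, 12.9]
finger_gap: 0.006
grasp_force: 6.3
```

Both covers are down. I lift, open the gripper and move over the handle.

jog_arm(
  steps=[
    [[0.0,0,0,0.02,0,0,0],[0.0,0,0,0.04,0,0,0],[0.0,0,0,0.06,0,0,0],[0.094,0.025,-0.04,0.02,0,0,0],[0.094,0,-0.028,0,0,0,0],[0.094,0,0,0,0,0,0],[0.094,0,0,0,0,0,0],[0.094,0,0,0,0,0,0]],
  ],
)

```text
time_s: 13.15
tcp_pos: [526.0, 72.6, 164.7]
orientation: [-3.092, -0.553, 0.002]
ft_force: [-0.4, 0.0, 0.4]
finger_gap: 0.5
grasp_force: 0.0
```

```bash
python3 - <<'E'
from h import *
s=status.state();v=np.r_[s["tcp_pos"],s["orientation"]];T=wT(v);Rm=R.from_rotvec(v[3:]).as_matrix();print(v,s["finger_gap"])
im=bluerows(range(166,236,12));cv2.imwrite("pics/w8.png",im[:,:,::-1])
for b in(0,25): print(b,[pw(T,v[:3]+Rm@np.array([8,y,-b])) for y in(-47,47)])
for sg in(1,-1): print([[pw(T,W(x,sg*(15+76*np.cos(th)),37+76*np.sin(th))) for x in(-42,42)] for th in(0,.1,.4)])
b=bar(im,(316,170),T);print(b,[plane("wrist",x,94,T).round(1) for x in b[2]],plane("wrist",b[0],94,T))
for cc,st in catches(im): print(cc,st,plane("wrist",cc,60,T).round(1))
cv2.imwrite("pics/c8.png",im[:330,:,::-1])
E
```

```text
[ 5.26008107e+02  7.25656492e+01  1.64668623e+02 -3.09207263e+00
 -5.53410190e-01  1.57434549e-03] 0.4997129232137665
166 [224, 232, 291, 300, 337, 346, 405, 413]
178 [223, 256, 291, 300, 337, 346, 380, 414]
190 [223, 257, 291, 300, 337, 345, 380, 413]
202 [224, 257, 292, 300, 336, 345, 380, 413]
214 [227, 235, 292, 300, 336, 345, 402, 410]
226 [228, 252, 276, 300, 336, 356, 380, 405, 406, 409]
0 [[246.0, 211.0], [387.0, 211.0]]
25 [[237.0, 222.0], [396.0, 222.0]]
[[[231.0, 226.0], [226.0, 146.0]], [[229.0, 229.0], [224.0, 146.0]], [[229.0, 236.0], [223.0, 148.0]]]
[[[404.0, 227.0], [410.0, 146.0]], [[406.0, 230.0], [412.0, 147.0]], [[406.0, 237.0], [412.0, 149.0]]]
(array([318.19819005, 192.30678733]), np.int32(1105), [array([318., 154.], dtype=float32), array([318., 230.], dtype=float32)]) [array([562.6,  84.6,  94. ]), array([497.9,  60.4,  94. ])] [530.98737717  72.62040578  94.        ]
[216.2 189.1] [212, 175, 10, 29, 198] [491.6 165.8  60. ]
[419.6 189.2] [415, 175, 10, 30, 205] [561.9 -23.5  60. ]
[203.7 289.7] [202, 286, 5, 8, 22] [380.7 147.3  60. ]
[202.  299.6] [200, 295, 5, 10, 29] [368.6 145.8  60. ]
[202.6 329.6] [199, 318, 10, 21, 92] [333.1 135.1  60. ]
[428.8 329.6] [426, 324, 6, 12, 30] [420.7 -99.7  60. ]
```

View pics/c8.png

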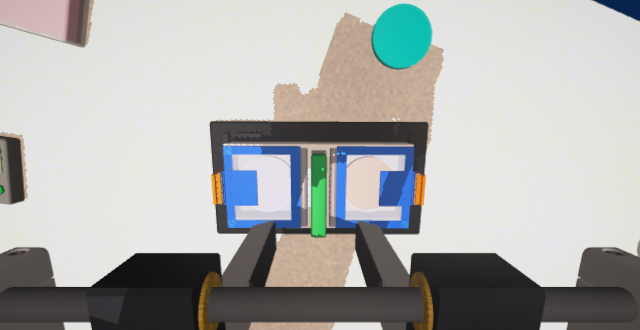

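Both covers are shut under their catches at (216,189) and (420,189). The bar at column 318 is centred between the open fingers. Down to the bar.

jog_arm(
  steps=[
    [[0.05,0.0005,-0.0012,-0.03,0,0,0],[0.05,0,0,-0.03,0,0,0],[0.05,0,0,-0.03,0,0,0],[0.05,0,0,-0.015,0,0,0],[0.05,0,0,-0.005,0,0,0],[0.05,0,0,0,0,0,0]],
  ],
)

```text
time_s: 13.95
tcp_pos: [527.4, 70.7, 55.9]
orientation: [3.092, 0.552, 0.002]
ft_force: [0.8, -0.1, 1.1]
finger_gap: 0.531
grasp_force: 0.0
```

jog_arm(
  steps=[
    [[0.05,0,0,-0.005,0,0,0],[0.05,0,0,-0.005,0,0,0],[0.05,0,0,-0.004,0,0,0],[0.05,0,0,0,0,0,0]],
  ],
)

```text
time_s: 14.45
tcp_pos: [526.6, 70.4, 40.8]
orientation: [-3.093, -0.551, 0.001]
ft_force: [0.7, 0.5, -0.5]
finger_gap: 0.534
grasp_force: 0.0
```

jog_arm(
  steps=[
    [[0.0,0,0,0,0,0,0],[0.0,0,0,0,0,0,0],[0.0,0,0,0,0,0,0],[0.0,0,0,0,0,0,0],[0.0,0,0,0,0,0,0],[0.0,0,0,0,0,0,0]],
  ],
  squeeze=45,
)

```text
time_s: 15.2
tcp_pos: [527.1, 70.3, 41.3]
orientation: [3.092, 0.551, 0.0]
ft_force: [0.9, -0.4, 0.7]
finger_gap: 0.148
grasp_force: 45.0
```

```bash
python3 - <<'E'
from h import *
s=status.state();print(s["finger_gap"]*94,s["ft_force"],s["grasp_force"])
im=snapshot("wrist");b=snapshot("scene")
cv2.imwrite("pics/s9.png",np.hstack([cv2.resize(b[165:245,290:395],(420,320),interpolation=2),cv2.resize(im[:320,:],(380,320))])[:,:,::-1])
E
```

```text
13.871316369281116 [ 0.92201042 -0.40573117  0.68678575] 44.99950647354126
```

View pics/s9.png

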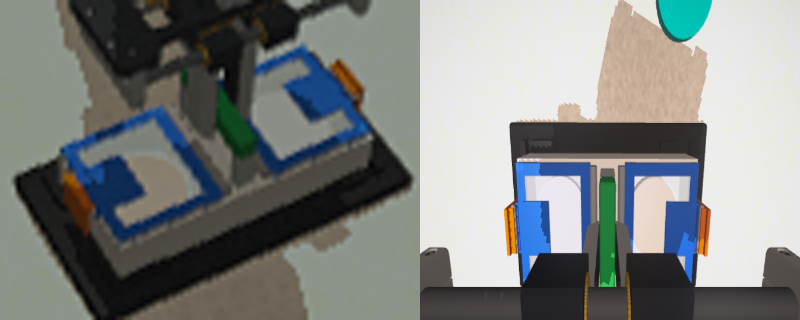

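The fingers grip the bar with a 13.9 mm opening, and both covers are latched. Lifting.

jog_arm(
  steps=[
    [[0.0,0,0,0.003,0,0,0],[0.0,0,0,0.006,0,0,0],[0.0,0,0,0.008,0,0,0],[0.0,0,0,0,0,0,0],[0.0,0,0,0,0,0,0]],
  ],
)

```text
time_s: 15.92
tcp_pos: [526.8, 70.5, 58.2]
orientation: [3.093, 0.552, -0.0]
ft_force: [-0.5, 0.6, -6.8]
finger_gap: 0.141
grasp_force: 45.0
```

jog_arm(
  steps=[
    [[0.0,0,0,0.015,0,0,0],[0.0,0,0,0.02,0,0,0],[0.0,0,0,0.025,0,0,0],[0.0,0,0,0.025,0,0,0],[0.0,0,0,0.02,0,0,0],[0.0,0,0,0.012,0,0,0],[0.0,0,0,0.006,0,0,0],[0.0,0,0,0,0,0,0]],
  ],
)

```text
time_s: 16.92
tcp_pos: [526.9, 70.4, 181.3]
orientation: [3.093, 0.552, 0.0]
ft_force: [-0.0, -0.2, -7.4]
finger_gap: 0.143
grasp_force: 45.0
```

jog_arm(
  steps=[
    [[0.0,0,0,0.005,0,0,0],[0.0,0,0,0,0,0,0],[0.0,0,0,0,0,0,0],[0.0,0,0,0,0,0,0],[0.0,0,0,0,0,0,0],[0.0,0,0,0,0,0,0],[0.0,0,0,0,0,0,0],[0.0,0,0,0,0,0,0]],
  ],
)

```text
time_s: 17.92
tcp_pos: [526.9, 70.5, 186.3]
orientation: [3.093, 0.552, 0.0]
ft_force: [-0.2, 0.3, -6.4]
finger_gap: 0.15
grasp_force: 45.0
```

```bash
python3 - <<'E'
from h import *
s=status.state();print(s["finger_gap"]*94,s["ft_force"],s["grasp_force"],s["tcp_pos"],s["wrist_torque"])
im=snapshot("wrist");b=snapshot("scene")
cv2.imwrite("pics/s10.png",np.hstack([cv2.resize(b[110:250,270:410],(400,400),interpolation=2),cv2.resize(im[:320,:],(400,400))])[:,:,::-1])
E
```

```text
14.125991061104587 [-0.15379202  0.32812168 -6.42285378] 44.99756097793579 [526.93767636  70.4613334  186.26416371] [0.00784362 0.03791088 0.00360461]
```

View pics/s10.png

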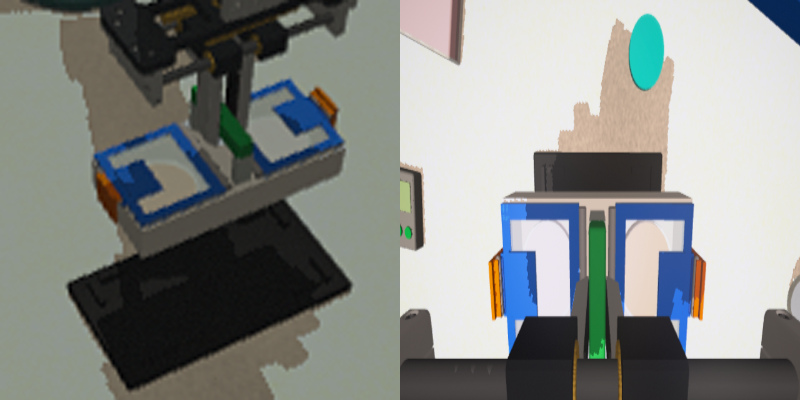

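The carrier hangs level about 145 mm up, with both covers shut and the dishes inside. Now I hold it for three seconds.

jog_arm(
  steps=[
    [[0.0,0,0,0,0,0,0],[0.0,0,0,0,0,0,0],[0.0,0,0,0,0,0,0],[0.0,0,0,0,0,0,0],[0.0,0,0,0,0,0,0],[0.0,0,0,0,0,0,0],[0.0,0,0,0,0,0,0],[0.0,0,0,0,0,0,0]],
  ],
)

```text
time_s: 19.02
tcp_pos: [526.9, 70.4, 186.3]
orientation: [3.093, 0.552, -0.0]
ft_force: [0.9, -0.2, -6.2]
finger_gap: 0.144
grasp_force: 45.0
```

jog_arm(
  steps=[
    [[0.0,0,0,0,0,0,0],[0.0,0,0,0,0,0,0],[0.0,0,0,0,0,0,0],[0.0,0,0,0,0,0,0],[0.0,0,0,0,0,0,0],[0.0,0,0,0,0,0,0],[0.0,0,0,0,0,0,0],[0.0,0,0,0,0,0,0]],
  ],
)

```text
time_s: 20.02
tcp_pos: [527.0, 70.5, 186.3]
orientation: [3.093, 0.552, 0.0]
ft_force: [-0.2, -0.6, -6.6]
finger_gap: 0.144
grasp_force: 45.0
```

jog_arm(
  steps=[
    [[0.0,0,0,0,0,0,0],[0.0,0,0,0,0,0,0],[0.0,0,0,0,0,0,0],[0.0,0,0,0,0,0,0],[0.0,0,0,0,0,0,0],[0.0,0,0,0,0,0,0],[0.0,0,0,0,0,0,0],[0.0,0,0,0,0,0,0]],
  ],
)

```text
time_s: 21.02
tcp_pos: [527.0, 70.5, 186.3]
orientation: [3.093, 0.552, 0.0]
ft_force: [-0.0, -0.4, -6.7]
finger_gap: 0.144
grasp_force: 45.0
```

```bash
python3 -c "
from workcell import arm
print(arm.finish_job())"
```

```text
the job is handed in; nothing more can be done
None
```

Both covers are latched and the carrier was held steady by its green handle about 145 mm above the dock for over three seconds; I handed the job in at about 21 s, and no verdict came back.

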